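# Press a power resistor home in its mounting jig

## Robot

A 6-joint arm with a two-finger parallel gripper is mounted at the origin on the work surface. World frame = base frame: x ahead of the robot, y to its left, z up, the work surface at z = 0. Lengths are in mm, angles in rad, forces in N, time in s.
With the tool pointing down it reaches from about 300 to 850 mm from the base axis. Payload 5.4 kg.
Tool frame: the origin (TCP) lies between the finger pads; the fingertips stand 17 mm ahead of it and the grasp point (between the pads) lies 2 mm behind it; z points along the fingers, y is the line along which they close (so a half turn about z gives the same grasp; the last joint's range is limited). The gripper opens to 85 mm and grips with 20 to 120 N. Pads are 22 mm wide; open, the fingers measure 114 mm over their backs; the gripper's body (76 mm by 85 mm) begins 54 mm behind the grasp point. The pads swing forward as they close: fully open they stand 13 mm farther back than shut.
Start: joints at [1.015, 0.158, 1.597, -0, 1.386, -0.21], TCP at [194.905, 540.942, 248.299] pointing down, gripper open.
Joint ranges: [-2.91, 2.91], [-0.94, 2.29], [0.18, 2.7], [-1.29, 4.43], [0.17, 2.64], [-3, 3]. Speed limits (rad/s): [2.57, 2.57, 3.14, 3.14, 3.14, 3.14].

## Interface

Orientations are given as a 3x3 rotation matrix whose columns are the frame's x, y, z axes.
In Python, from cell import state, snapshot, calibration, sign_off, find_in, cut_out gives the robot as it stands.
- The arm moves only by the tool jog_arm, never from a script. Its arguments are lists of equal length, an entry for each row: "slide": the shift along the tool's x, y, z in m, a list of three; "turn": the turn, a rotation vector about the tool's x, y, z in rad, a list of three. A call has 1 to 12 rows; each row shifts and turns the commanded pose from where the row before left it, along the tool's axes as they then stand; what a row does not reach is not made up. A row lasts 1/8 s, in which the tool goes at most 62.5 mm and 10.7 degrees, less where a joint would pass 70% of its speed; a pose out of reach is approached as far as the arm can. A call with a gripper value outside its range is refused whole. "claw" is the closure in counts, from 0 (fully open) to 255 (shut), set as the call begins (left out, the last holds). The fingers move at their own pace and stop on an object; "force" is the grip in N (left out, the last holds). Time passes only in rows, so rows that do not move let the fingers close. It gives the time, the measured TCP pose, the force, the opening and the grip force at its end, in the units of the state.
- state(): the state, without advancing time (a new reading comes with each control period).
- snapshot(name): name is "side" or "top"; returns the picture (384x512x3 uint8, red, green, blue); there is no depth.
- calibration(name): a dict with "camera_matrix" (3x3 intrinsics, pixels), "view" (4x4, takes a point from world to camera coordinates). Camera axes: x right, y down, z forward; pixel columns grow to the right and rows downward; lengths in mm; the calibration is good to about 2 mm. A picture is of the moment at which its call begins. calibration takes no time and is no camera call.
- sign_off(): hands the job in; it is judged then, once.
Trained networks look in the newest picture that a camera, given by its name, has taken for a name from the list of things; names that differ only in an ending like _2 or _b are one class to them, and where a whole thing is asked for, a point or a joint stands for the part that bears it (a point fixed in the world has none). Each returns a list of dicts, best first, with "p" (0 to 1); they miss things now and then, are a little off and sometimes report something else, mostly with a low value. They report only what shows in the picture. A call takes as long as a camera call. They do not tell look-alikes from the thing itself.
- find_in(camera, name): "rect" ([left, top, right, bottom] in pixels, round what is visible of it).
- cut_out(camera, name): "mask" (384x512 bool, what is visible of it) and "rect" ([left, top, right, bottom] in pixels, round what is visible of it).
The state is a dict: "t": time; "qpos": joint angles; "joint_vel": joint speeds; "joint_efforts": joint torques, N m; "position": TCP position; "tcp_rot": TCP orientation; "ft_force": force on the tool from outside, world axes, zero at the start; "torque": the same for the moment, N m; "finger_gap": finger opening in mm; "finger_force": force on a finger pad.
Only numpy, scipy, OpenCV 4.12 (cv2) and the standard library are available. Lean on these libraries where they do the work, as an engineer would, in place of code of your own. Each camera call takes 0.05 s, during which the arm holds its last target. There are 200 camera calls.

## Task

Pick up the largest power resistor and set it flat and square in the mounting jig, its flange between the two stop blocks and its body lengthwise along the fence. Then hold it with one firm diagonal push, roughly 15 newtons forward against the fence and 10 newtons down onto the jig plate at the same time, so that a colleague can run in its screws: the program finishes while still pushing, with the flange tight against the fence and flat on the plate. Leave the smaller resistors, the tin, the pliers and the screwdriver where they are.

Things in the scene. Friction and masses are not known exactly. Their poses are not given: they have to be found in the camera images.
- resistor: largest gold aluminium-housed resistor, 0.3-0.6 kg, loose on the bench. Flange 76 mm (its x) by 120 mm (its y, lengthwise), 8 mm thick, with a centred ribbed body 32 mm (x) by 84 mm (y) rising to 48 mm above the underside; a flange ledge 22 mm wide runs along each long side of the body. Origin: centre of the underside, z up. A half turn makes no difference
- jig: mounting jig, fixed: plate 150 (x) by 220 (y) by 10 mm, fence along its far (+x) edge, two stop blocks square to the fence forming a pocket open towards -x and upward, 126 mm wide (3 mm to spare at each flange end). Fence and blocks stand 16 mm above the plate; blocks run 70 mm out from the fence. Origin: centre of plate underside; +x to the fence, away from the robot within 0.35 rad; z up
- jig_plate: the jig's plate, same origin and axes as the jig; its upper face is 10 mm above the bench and is polished, so the resistor slides on it easily (friction about 0.2; elsewhere about 0.6)
- jig_fence: the jig's fence, a bar 18 mm thick, 220 mm long, 16 mm high on the plate; body origin and axes are those of the jig; the fence's working face is at x = +57 mm in that frame and faces -x
- jig_seat (a point): point on the plate's upper face where the centre of the resistor's underside lies when the resistor is home: 38 mm in front of the fence's face, midway between the stop blocks; 19 mm from the jig's origin along its +x. Axes as the jig
- small_a: bystander: small gold aluminium-housed resistor, flange 28 x 50 mm, 16 mm high; origin at centre of its underside
- small_b: bystander: another small resistor of the same size as small_a; origin at centre of its underside
- mid: bystander: medium resistor of the same style, flange 48 x 74 mm, 26 mm high; origin at centre of its underside
- tin: bystander: open steel tin, 84 mm across, 90 mm high; origin at centre of its underside
- pliers: bystander: small pliers with orange grips lying flat, 160 mm long, 12 mm high; origin at the bench near their middle
- driver: bystander: screwdriver lying on the bench, origin on its axis at the bench
Things that resemble listed ones, but are neither listed nor needed, are in the scene too. What is shaped like the resistor but black, pink or turquoise is not meant.

How it is judged:
By the outcome, as a careful person would: the job done as asked, in the order asked, and still so for the second after the job is handed in, while the arm keeps its last pose, push and grip.
It also fails if it takes over 64 s, if anything falls off the work surface, if the arm or the gripper's body presses on something with over 40 N, if the wrist force passes 120 N, or if a joint passes its speed limit or range.

## Working session

There is one attempt and no reset: what is moved stays moved. The work goes in short steps, Python scripts to look and compute and a tool call to move; the robot and the scene stay as the last step left them, time stands still between calls to the robot, and variables do not carry over. Pictures are saved under pics/ and viewed, at most 10 in all, crops included, and the job is handed in when it is done.

Besides the shell and the picture viewer there is one more tool, called after "Emit:" by a JSON object that holds its "api" and its "payload", one argument or row to a line. jog_arm: Moves the arm, as the interface text tells. Its arguments: {"type":"object","properties":{"slide":{"type":"array"},"turn":{"type":"array"},"claw":{"type":"number"},"force":{"type":"number"}},"required":["slide","turn"]}

```bash
mkdir -p pics; python3 - <<'E'
from cell import *
import cv2,numpy as np
for c in("top","side"):
    im=snapshot(c);cv2.imwrite(f"pics/{c}0.png",cv2.resize(im[:,:,::-1],(800,600)))
    k=calibration(c);print(c,k["camera_matrix"].tolist(),np.round(k["view"],4).tolist())
    for n in("resistor","jig","jig_fence"):
        print(n,[(round(d["p"],2),np.round(d["rect"]).tolist()) for d in find_in(c,n)])
s=state();print(s["t"],s["position"],np.round(s["tcp_rot"],3).tolist(),s["ft_force"],s["finger_gap"])
E
```

```text
top [[427.32064463172486, 0.0, 258.6615212737235], [0.0, 427.32064463172486, 185.1281045425502], [0.0, 0.0, 1.0]] [[0.0275, -0.9996, 0.0104, -53.397], [-0.9921, -0.0286, -0.1224, 591.0198], [0.1227, -0.0069, -0.9924, 1124.9718], [0.0, 0.0, 0.0, 1.0]]
resistor [(0.94, [146.0, 165.0, 192.0, 213.0]), (0.71, [82.0, 151.0, 126.0, 184.0]), (0.61, [80.0, 210.0, 129.0, 251.0]), (0.57, [239.0, 122.0, 258.0, 152.0])]
jig [(0.67, [296.0, 160.0, 384.0, 225.0])]
jig_fence [(0.94, [299.0, 165.0, 374.0, 179.0])]
side [[456.8005211474649, 0.0, 254.12911255298457], [0.0, 456.8005211474649, 188.37193866704166], [0.0, 0.0, 1.0]] [[0.8417, -0.5399, 0.0119, -512.3041], [-0.324, -0.5224, -0.7887, 225.7095], [0.432, 0.66, -0.6146, 1191.2334], [0.0, 0.0, 0.0, 1.0]]
resistor [(0.91, [199.0, 152.0, 227.0, 181.0]), (0.75, [148.0, 142.0, 183.0, 166.0]), (0.65, [186.0, 122.0, 218.0, 151.0]), (0.63, [134.0, 167.0, 180.0, 197.0]), (0.41, [314.0, 169.0, 342.0, 204.0])]
jig []
jig_fence [(0.97, [282.0, 217.0, 346.0, 260.0])]
0.4 [194.8616813  540.88978309 248.17187345] [[-0.941, 0.339, -0.0], [0.339, 0.941, -0.0], [0.0, -0.0, -1.0]] [-0.07879861  0.71009579 -0.7466902 ] 85.44298458078057
```

View pics/top0.png

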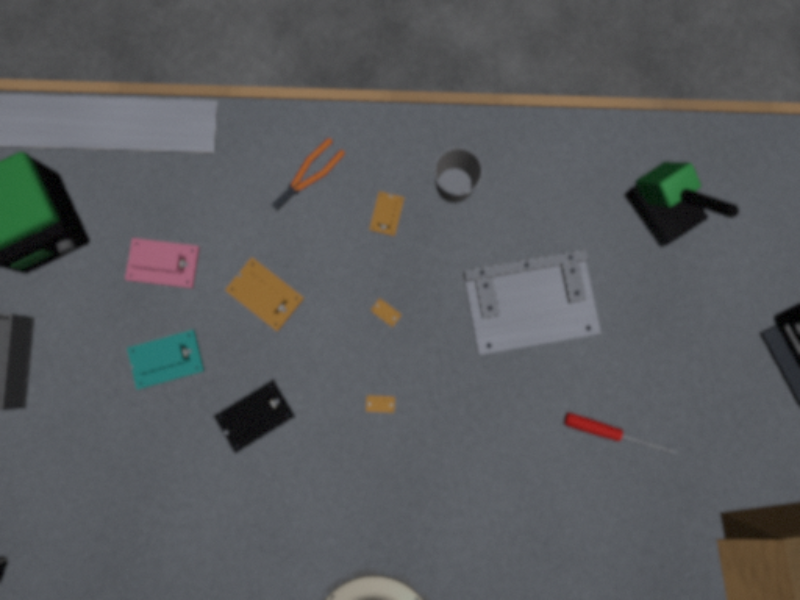

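View pics/side0.png

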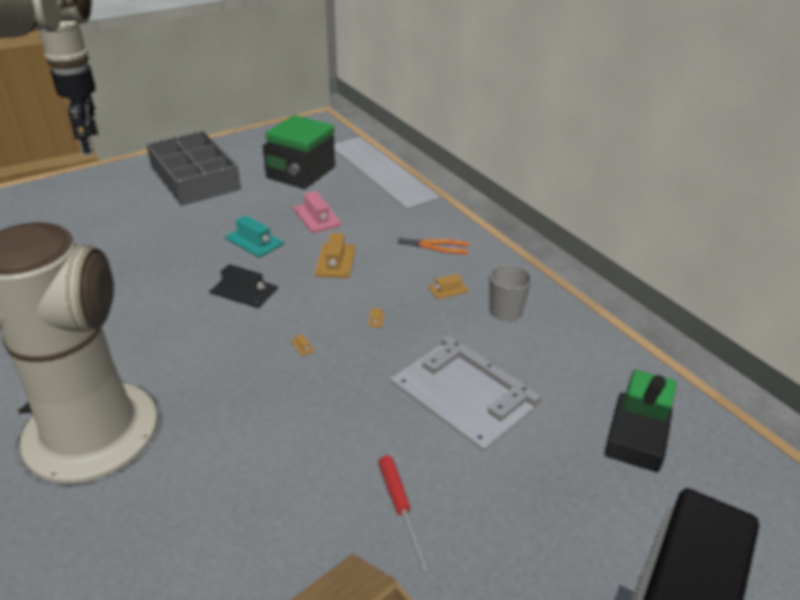

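The largest gold resistor is at about (265,293) in the top picture (800x600) and (335,258) in the side picture. The jig is at about (530,303) in the top picture, with its fence at the far edge. The pink, turquoise and black ones are look-alikes. Next I fit poses by matching silhouettes in both cameras.

```bash
cat > h.py <<'E'
from cell import *
import cv2,numpy as np
from scipy.optimize import minimize
B={"resistor":[(-38,38,-60,60,0,8),(-16,16,-42,42,8,48)],
   "jig":[(-75,75,-110,110,0,10),(57,75,-110,110,10,26)],
   "jig_fence":[(57,75,-110,110,10,26)]}
def T(p):
    c,s=np.cos(p[2]),np.sin(p[2]);return np.array([[c,-s],[s,c]])
def proj(P,cam):
    k=calibration(cam);q=k["view"]@np.c_[P,np.ones(len(P))].T
    u=k["camera_matrix"]@q[:3];return (u[:2]/u[2]).T
def sil(n,p,cam,z=0):
    m=np.zeros((384*4,512*4),np.uint8)
    for a in B[n]:
        P=np.array([[x,y,w] for x in a[:2] for y in a[2:4] for w in a[4:]],float)
        P[:,:2]=P[:,:2]@T(p).T+p[:2];P[:,2]+=z
        h=cv2.convexHull(((proj(P,cam)+.5)*4).astype(np.float32))
        cv2.fillConvexPoly(m,np.round(h).astype(int),255)
    return cv2.resize(m,(512,384),interpolation=cv2.INTER_AREA)/255.
def fit(n,p0,masks,z=0):
    f=lambda p:sum(np.abs(sil(n,p,c,z)-m).sum()/m.sum() for c,m in masks)
    r=None
    for sgn in(1,-1):
        s=np.array([p0]+[np.add(p0,d) for d in((25*sgn,0,0),(0,25,0),(0,0,.3*sgn))])
        q=minimize(f,p0,method="Nelder-Mead",options=dict(initial_simplex=s,xatol=.02,fatol=1e-4))
        if r is None or q.fun<r.fun:r=q
    return r.x,r.fun
def ground(uv,cam,z):
    k=calibration(cam);R=k["view"][:3,:3];t=k["view"][:3,3]
    d=R.T@np.linalg.solve(k["camera_matrix"],[*uv,1]);o=-R.T@t
    return o+d*(z-o[2])/d[2]
def mask(cam,n,uv):
    r=cut_out(cam,n)
    r=[d for d in r if np.hypot((d["rect"][0]+d["rect"][2])/2-uv[0],(d["rect"][1]+d["rect"][3])/2-uv[1])<15]
    return r[0]["mask"].astype(float) if r else None
E
python3 - <<'E'
from h import *
for n,ut,us,yaws,z in(("resistor",(169.6,189),(213,166.5),(-.7,.9),12),("jig",(340,192),(298,250),(0.1,),8),("jig_fence",(336.5,172),(314,238),(0.1,),18)):
    if n!="jig": snapshot("side")
    snapshot("top")
    M=[(c,mask(c,n,u)) for c,u in(("top",ut),("side",us))]
    print(n,[m is not None and m.sum() for c,m in M]);M=[a for a in M if a[1] is not None]
    g=ground(ut,"top",z)[:2]; print(g)
    for y in yaws:
        p0=[*(g-(T([0,0,y])@[66,0] if n=="jig_fence" else 0)),y]
        for S in [M]+([[a] for a in M] if len(M)>1 else []):
            print(y,[a[0] for a in S],*fit(n,p0,S))
print(state()["t"])
E
```

```text
resistor [np.float64(1209.0), np.float64(581.0)]
[577.44112548 209.15110038]
-0.7 ['top', 'side'] [581.46732496 212.70533986  -0.6510488 ] 0.12161378169014025
-0.7 ['top'] [581.43090647 213.55910339  -0.64998018] 0.04081480400265979
-0.7 ['side'] [580.86763472 210.4181847   -0.63523096] 0.06786811109986163
0.9 ['top', 'side'] [581.65707862 212.67751598  -0.64399228] 0.12188656622025773
0.9 ['top'] [581.47984054 213.41366445  -0.65083391] 0.04081480400265979
0.9 ['side'] [580.52525756 209.54423957  -0.63310023] 0.06788836016334243
jig [np.float64(4290.0), np.float64(3522.0)]
[ 583.0672596  -263.96927465]
0.1 ['top', 'side'] [ 5.79120855e+02 -2.63275921e+02  2.02025078e-01] 0.07006846934895838
0.1 ['top'] [ 5.78937542e+02 -2.62511168e+02  2.01668215e-01] 0.02076511723570547
0.1 ['side'] [ 5.80240791e+02 -2.64023594e+02  1.80999093e-01] 0.043690639231274565
jig_fence [np.float64(521.0), np.float64(493.0)]
[ 637.54507395 -252.00610652]
0.1 ['top', 'side'] [ 5.79123251e+02 -2.62257521e+02  2.07732096e-01] 0.4688160917250067
0.1 ['top'] [ 5.78923719e+02 -2.62136622e+02  2.06591549e-01] 0.1589627789695533
0.1 ['side'] [ 5.80135637e+02 -2.63220893e+02  1.95159169e-01] 0.3038300918744779
0.95
```

Emit:
{"api": "jog_arm", "payload": {
  "slide": [
    [-0.0475,-0.0178,0],
    [-0.0475,-0.0178,0],
    [-0.0475,-0.0178,0],
    [-0.0475,-0.0178,0],
    [-0.0475,-0.0178,0],
    [-0.0475,-0.0178,0],
    [-0.0475,-0.0178,0],
    [-0.0475,-0.0178,0],
    [-0.0475,-0.0178,0],
    [-0.0475,-0.0178,0],
    [0,0,0]
  ],
  "turn": [
    [0,0,0],
    [0,0,0],
    [0,0,0],
    [0,0,0],
    [0,0,0],
    [0,0,0],
    [0,0,0],
    [0,0,0],
    [0,0,0],
    [0,0,0],
    [0,0,0]
  ],
  "claw": 0,
  "force": 50
}}

```text
t: 2.33
position: [583.5, 209.8, 248.0]
tcp_rot: [[-0.939, 0.343, 0.0], [0.343, 0.939, -0.001], [-0.001, -0.0, -1.0]]
ft_force: [0.7, 1.1, 0.2]
finger_gap: 85.5
finger_force: 0.0
```

Emit:
{"api": "jog_arm", "payload": {
  "slide": [
    [0,0,0],
    [0,0,0],
    [0,0,0],
    [0,0,0],
    [0,0,0],
    [0,0,0],
    [0,0,0],
    [0,0,0],
    [0,0,0],
    [0,0,0],
    [0,0,0],
    [0,0,0]
  ],
  "turn": [
    [0,0,0.1702],
    [0,0,0.1702],
    [0,0,0.1702],
    [0,0,0.1702],
    [0,0,0.1702],
    [0,0,0.1702],
    [0,0,0.1702],
    [0,0,0.1702],
    [0,0,0.1702],
    [0,0,0.1702],
    [0,0,0.1702],
    [0,0,0]
  ]
}}

```text
t: 3.82
position: [580.8, 213.3, 248.3]
tcp_rot: [[0.601, 0.799, -0.0], [0.799, -0.601, 0.0], [-0.0, -0.0, -1.0]]
ft_force: [0.5, -0.5, 0.0]
finger_gap: 85.1
finger_force: 0.0
```

```bash
cat > go.py <<'E'
from h import *
def go(x,y,yaw,z):
    s=state();R=s["tcp_rot"];p=s["position"]
    print("t",s["t"],"pos",np.round(p,1),"yawY",round(np.arctan2(R[1,1],R[0,1]),4),"tilt",np.round(R[:2,2],4),"F",np.round(s["ft_force"],1),"gap",round(s["finger_gap"],1))
    print("slide mm",np.round(R.T@(np.array([x,y,z])-p),1),"turn z",round(np.arctan2(R[1,1],R[0,1])-yaw,4))
E
python3 -c "
from go import *
go(581.3,213,-.648,27)
im=snapshot('side');cv2.imwrite('pics/s1.png',cv2.resize(im[90:260,130:357,::-1],(800,600)))"
```

```text
t 3.825 pos [580.8 213.3 248.3] yawY -0.6444 tilt [-0.0004  0.0002] F [ 0.5 -0.5  0. ] gap 85.1
slide mm [1.000e-01 7.000e-01 2.213e+02] turn z 0.0036
```

View pics/s1.png

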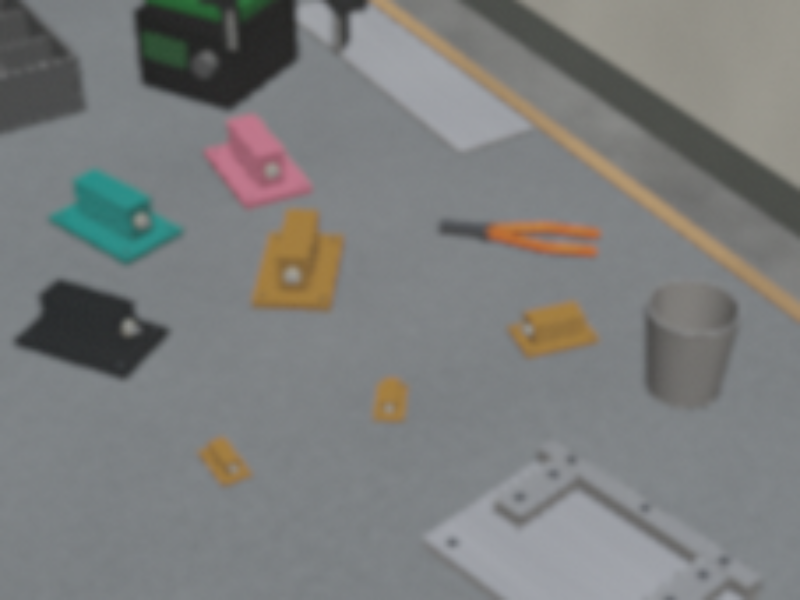

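The view shows the gold resistor at about (297,265) in the crop and free all round, with the gripper above the picture's top edge. I'll descend over it.

Emit:
{"api": "jog_arm", "payload": {
  "slide": [
    [0,0.0007,0.04],
    [0,0,0.04],
    [0,0,0.04],
    [0,0,0.04],
    [0,0,0.03],
    [0,0,0.02],
    [0,0,0.0113],
    [0,0,0],
    [0,0,0]
  ],
  "turn": [
    [0,0,0.0036],
    [0,0,0],
    [0,0,0],
    [0,0,0],
    [0,0,0],
    [0,0,0],
    [0,0,0],
    [0,0,0],
    [0,0,0]
  ]
}}

```text
t: 5.0
position: [583.1, 212.3, 28.4]
tcp_rot: [[0.606, 0.796, 0.002], [0.796, -0.606, 0.0], [0.002, 0.002, -1.0]]
ft_force: [-1.0, -0.3, -0.3]
finger_gap: 85.3
finger_force: 0.0
```

```bash
python3 -c "
from go import *
go(581.3,213,-.648,27)
im=snapshot('side');cv2.imwrite('pics/s2.png',cv2.resize(im[100:205,140:280,::-1],(800,600)))"
```

```text
t 5.0 pos [583.1 212.3  28.4] yawY -0.6505 tilt [0.0024 0.0004] F [-1.  -0.3 -0.3] gap 85.3
slide mm [-0.5 -1.9  1.4] turn z -0.0025
```

View pics/s2.png

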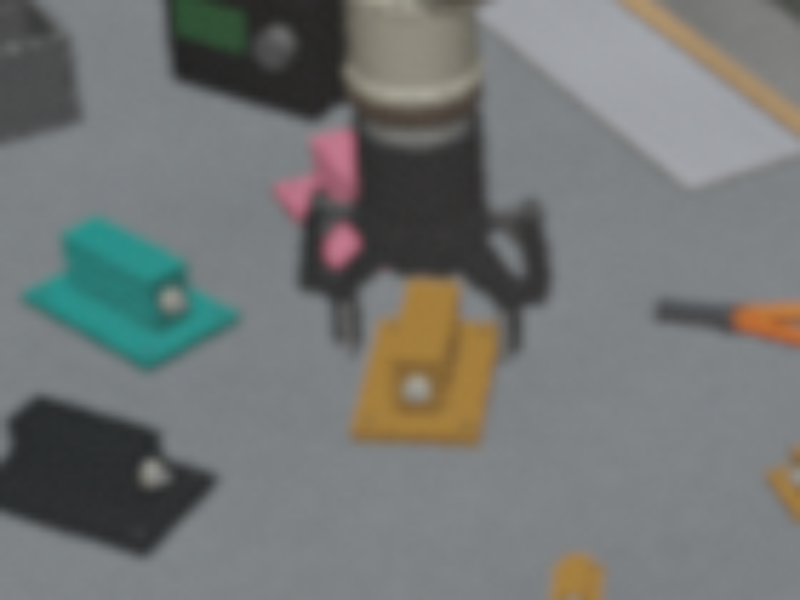

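The gripper straddles the body centrally: fingers at about (345,330) and (513,330), body at (430,330). I'll close and lift.

Emit:
{"api": "jog_arm", "payload": {
  "slide": [
    [0,-0.001,0.0005],
    [0,0,0],
    [0,0,0],
    [0,0,0],
    [0,0,0],
    [0,0,0],
    [0,0,0],
    [0,0,0]
  ],
  "turn": [
    [0,0,0],
    [0,0,0],
    [0,0,0],
    [0,0,0],
    [0,0,0],
    [0,0,0],
    [0,0,0],
    [0,0,0]
  ],
  "claw": 255,
  "force": 50
}}

```text
t: 6.05
position: [581.6, 212.7, 26.8]
tcp_rot: [[0.606, 0.796, 0.001], [0.796, -0.606, 0.0], [0.0, 0.001, -1.0]]
ft_force: [-0.4, -0.9, 3.4]
finger_gap: 31.4
finger_force: 52.2
```

```bash
python3 -c "
from go import *
go(581.3,213,-.648,27)
print(state()['finger_force'])"
```

```text
t 6.05 pos [581.6 212.7  26.8] yawY -0.6508 tilt [0.0008 0.    ] F [-0.4 -0.9  3.4] gap 31.4
slide mm [ 0.1 -0.4 -0.2] turn z -0.0028
52.226813435554504
```

Emit:
{"api": "jog_arm", "payload": {
  "slide": [
    [0,0,-0.02],
    [0,0,-0.04],
    [0,0,-0.04],
    [0,0,-0.02],
    [0,0,0]
  ],
  "turn": [
    [0,0,0],
    [0,0,0],
    [0,0,0],
    [0,0,0],
    [0,0,0]
  ]
}}

```text
t: 6.68
position: [581.8, 212.8, 147.9]
tcp_rot: [[0.606, 0.796, 0.002], [0.796, -0.606, 0.0], [0.002, 0.002, -1.0]]
ft_force: [0.1, -0.3, -5.0]
finger_gap: 31.8
finger_force: 51.7
```

Emit:
{"api": "jog_arm", "payload": {
  "slide": [
    [-0.02,0.0155,0],
    [-0.0375,0.0291,0],
    [-0.0375,0.0291,0],
    [-0.0375,0.0291,0],
    [-0.0375,0.0291,0],
    [-0.0375,0.0291,0],
    [-0.0375,0.0291,0],
    [-0.0375,0.0291,0],
    [-0.0375,0.0291,0],
    [-0.0375,0.0291,0],
    [-0.0175,0.0136,0],
    [0,0,0]
  ],
  "turn": [
    [0,0,0],
    [0,0,0],
    [0,0,0],
    [0,0,0],
    [0,0,0],
    [0,0,0],
    [0,0,0],
    [0,0,0],
    [0,0,0],
    [0,0,0],
    [0,0,0],
    [0,0,0]
  ]
}}

```text
t: 8.18
position: [584.4, -262.6, 144.4]
tcp_rot: [[0.608, 0.794, -0.003], [0.794, -0.608, 0.002], [0.0, -0.003, -1.0]]
ft_force: [-0.1, -0.3, -4.6]
finger_gap: 31.7
finger_force: 51.5
```

Emit:
{"api": "jog_arm", "payload": {
  "slide": [
    [0,0,0],
    [0,0,0],
    [0,0,0],
    [0,0,0],
    [0,0,0],
    [0,0,0],
    [0,0,0],
    [0,0,0],
    [0,0,0]
  ],
  "turn": [
    [0,0,-0.07],
    [0,0,-0.14],
    [0,0,-0.14],
    [0,0,-0.14],
    [0,0,-0.14],
    [0,0,-0.14],
    [0,0,-0.084],
    [0,0,0],
    [0,0,0]
  ]
}}

```text
t: 9.3
position: [585.4, -260.8, 145.9]
tcp_rot: [[-0.201, 0.98, -0.001], [0.98, 0.201, 0.001], [0.001, -0.001, -1.0]]
ft_force: [-0.3, -0.2, -4.2]
finger_gap: 31.6
finger_force: 51.4
```

```bash
python3 -c "
from go import *
go(585.9,-261.6,.203,80)
print(state()['finger_force'])"
```

```text
t 9.3 pos [ 585.4 -260.8  145.9] yawY 0.2027 tilt [-0.0009  0.001 ] F [-0.3 -0.2 -4.2] gap 31.6
slide mm [-0.9  0.4 65.9] turn z -0.0003
51.39570593833923
```

Emit:
{"api": "jog_arm", "payload": {
  "slide": [
    [-0.0009,0.0004,0.03],
    [0,0,0.03],
    [0,0,0.022],
    [0,0,0.004],
    [0,0,0],
    [0,0,0]
  ],
  "turn": [
    [0,0,0],
    [0,0,0],
    [0,0,0],
    [0,0,0],
    [0,0,0],
    [0,0,0]
  ]
}}

```text
t: 10.05
position: [587.2, -263.4, 62.2]
tcp_rot: [[-0.202, 0.979, 0.002], [0.979, 0.202, -0.002], [-0.002, 0.002, -1.0]]
ft_force: [0.0, 0.3, -4.2]
finger_gap: 31.4
finger_force: 51.4
```

```bash
python3 - <<'E'
from go import *
go(585.9,-261.6,.203,36.8)
p=state()["position"]
a,b=snapshot('side'),snapshot('top')
J=(579.1,-263,.203)
L=np.vstack([a[180:305,210:377],b[135:260,260:427]])[:,:,::-1]
S=cv2.resize(a[180:300,220:380],(800,600))[:,:,::-1];cv2.imwrite('pics/s3.png',S)
cv2.imwrite('pics/t3.png',cv2.resize(b[140:250,270:417],(800,600))[:,:,::-1])
# expected flange corners (underside) & pocket corners in crops
c=np.array([[x,y,0.] for x in(-38,38) for y in(-60,60)])
Q=c.copy();Q[:,:2]=Q[:,:2]@T((0,0,.203)).T+p[:2];Q[:,2]=p[2]-26.8+8
print(np.round((proj(Q,'side')-[220,180])*5))
print(np.round((proj(Q,'top')-[270,140])*[800/147,600/110]))
for cam in('side','top'):print(cam,[(round(d['p'],2),np.round(d['rect']).tolist()) for d in find_in(cam,'resistor')][:4])
E
```

```text
t 10.05 pos [ 587.2 -263.4   62.2] yawY 0.2031 tilt [ 0.0024 -0.0016] F [ 0.   0.3 -4.2] gap 31.4
slide mm [ 2.1 -0.9 25.4] turn z 0.0001
[[438. 391.]
 [272. 275.]
 [530. 319.]
 [364. 211.]]
[[528. 322.]
 [291. 364.]
 [497. 173.]
 [261. 214.]]
side [(0.95, [136.0, 169.0, 177.0, 197.0]), (0.93, [277.0, 230.0, 327.0, 265.0]), (0.93, [189.0, 123.0, 216.0, 148.0]), (0.75, [144.0, 139.0, 187.0, 167.0])]
top [(0.94, [137.0, 247.0, 189.0, 291.0]), (0.91, [78.0, 151.0, 127.0, 183.0]), (0.76, [80.0, 207.0, 131.0, 249.0])]
```

View pics/s3.png

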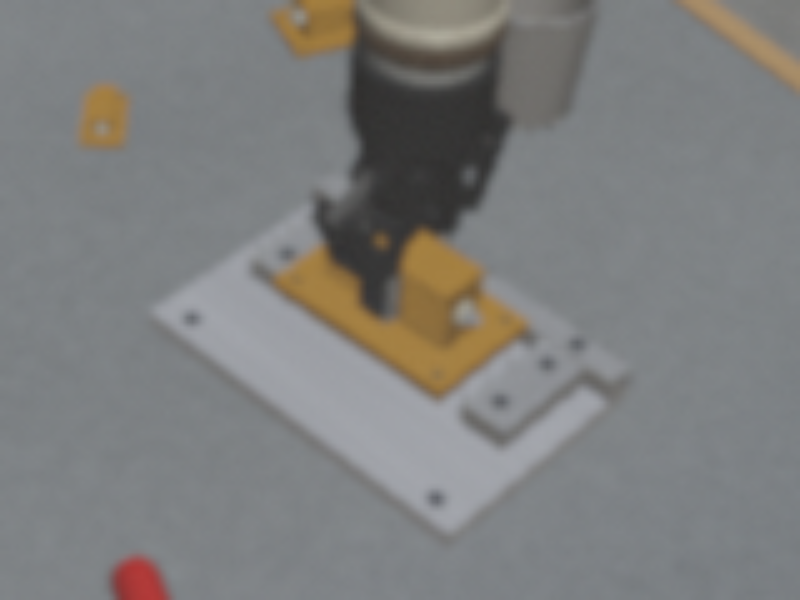

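View pics/t3.png

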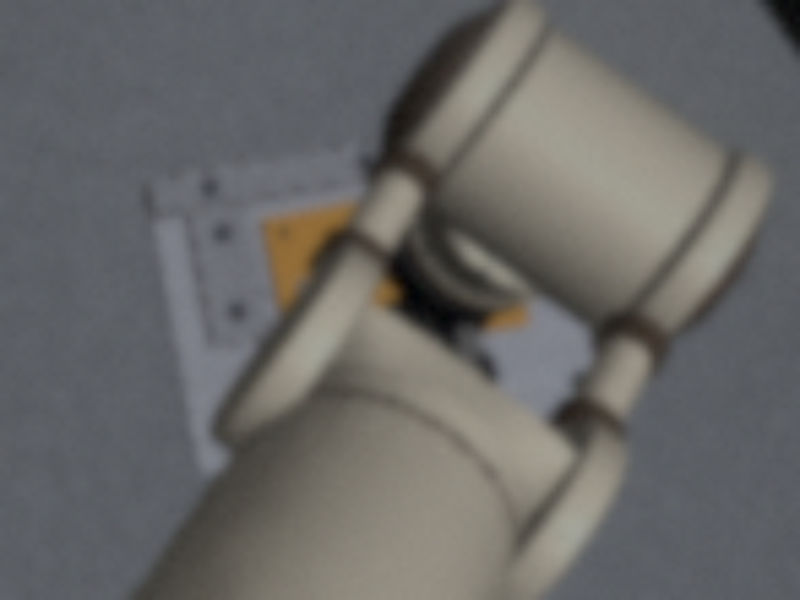

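The side view shows the flange corners within about 1 mm of prediction: (438,395), (274,278) and (530,322). The flange is over the pocket, clear of both blocks. I'll correct and lower.

Emit:
{"api": "jog_arm", "payload": {
  "slide": [
    [0,0,0],
    [0,0,0]
  ],
  "turn": [
    [0,0,0],
    [0,0,0]
  ]
}}

```text
t: 10.5
position: [586.2, -262.8, 60.6]
tcp_rot: [[-0.202, 0.979, 0.0], [0.979, 0.202, -0.0], [-0.0, 0.0, -1.0]]
ft_force: [0.7, 0.9, -4.0]
finger_gap: 31.1
finger_force: 51.4
```

```bash
python3 -c "
from go import *
go(585.9,-261.6,.203,36.8)"
```

```text
t 10.5 pos [ 586.2 -262.8   60.6] yawY 0.2033 tilt [ 0.0001 -0.0001] F [ 0.7  0.9 -4. ] gap 31.1
slide mm [ 1.2 -0.  23.8] turn z 0.0003
```

Emit:
{"api": "jog_arm", "payload": {
  "slide": [
    [0.0008,0,0.006],
    [0,0,0.006],
    [0,0,0.006],
    [0,0,0.003],
    [0,0,0],
    [0,0,0],
    [0,0,0],
    [0,0,0]
  ],
  "turn": [
    [0,0,0],
    [0,0,0],
    [0,0,0],
    [0,0,0],
    [0,0,0],
    [0,0,0],
    [0,0,0],
    [0,0,0]
  ]
}}

```text
t: 11.5
position: [586.1, -262.1, 39.7]
tcp_rot: [[-0.202, 0.979, 0.0], [0.979, 0.202, -0.0], [-0.0, 0.0, -1.0]]
ft_force: [-0.7, -0.4, -4.0]
finger_gap: 31.3
finger_force: 51.4
```

```bash
python3 -c "
from go import *
go(585.9,-261.6,.203,36.8)"
```

```text
t 11.5 pos [ 586.1 -262.1   39.7] yawY 0.2032 tilt [ 0.0003 -0.0003] F [-0.7 -0.4 -4. ] gap 31.3
slide mm [ 0.5 -0.1  2.9] turn z 0.0002
```

No contact with the blocks (39.7 mm is below their tops, 3 mm above the plate). I'll touch down.

Emit:
{"api": "jog_arm", "payload": {
  "slide": [
    [0.0003,0,0.0015],
    [0,0,0.0015],
    [0,0,0],
    [0,0,0],
    [0,0,0]
  ],
  "turn": [
    [0,0,0],
    [0,0,0],
    [0,0,0],
    [0,0,0],
    [0,0,0]
  ]
}}

```text
t: 12.12
position: [586.1, -261.8, 36.8]
tcp_rot: [[-0.202, 0.979, 0.0], [0.979, 0.202, -0.0], [-0.0, 0.0, -1.0]]
ft_force: [-0.6, 0.2, -0.0]
finger_gap: 31.7
finger_force: 51.9
```

Emit:
{"api": "jog_arm", "payload": {
  "slide": [
    [0,0,0.0005],
    [0,0.003,0],
    [0,0.003,0],
    [0,0.003,0],
    [0,0,0],
    [0,0,0],
    [0,0,0]
  ],
  "turn": [
    [0,0,0],
    [0,0,0],
    [0,0,0],
    [0,0,0],
    [0,0,0],
    [0,0,0],
    [0,0,0]
  ]
}}

```text
t: 13.0
position: [595.6, -260.4, 36.8]
tcp_rot: [[-0.202, 0.979, 0.002], [0.979, 0.202, -0.001], [-0.002, 0.002, -1.0]]
ft_force: [0.1, -1.0, 5.0]
finger_gap: 31.2
finger_force: 52.5
```

```bash
python3 -c "
from go import *
go(597.7,-259.2,.203,36.8)"
```

```text
t 13.0 pos [ 595.6 -260.4   36.8] yawY 0.2031 tilt [ 0.0019 -0.0012] F [ 0.1 -1.   5. ] gap 31.2
slide mm [0.8 2.3 0. ] turn z 0.0001
```

Emit:
{"api": "jog_arm", "payload": {
  "slide": [
    [0.0005,0.001,0.0001],
    [0,0.001,0],
    [0,0,0],
    [0,0,0],
    [0,0,0],
    [0,0,0],
    [0,0,0]
  ],
  "turn": [
    [0,0,0],
    [0,0,0],
    [0,0,0],
    [0,0,0],
    [0,0,0],
    [0,0,0],
    [0,0,0]
  ]
}}

```text
t: 13.88
position: [597.1, -259.8, 36.8]
tcp_rot: [[-0.202, 0.979, 0.001], [0.979, 0.202, -0.001], [-0.002, 0.001, -1.0]]
ft_force: [-3.1, -1.7, 6.2]
finger_gap: 31.6
finger_force: 52.7
```

```bash
python3 -c "
from go import *
go(597.7,-259.2,.203,36.8)"
```

```text
t 13.875 pos [ 597.1 -259.8   36.8] yawY 0.2032 tilt [ 0.0011 -0.0014] F [-3.1 -1.7  6.2] gap 31.6
slide mm [0.4 0.7 0. ] turn z 0.0002
```

Emit:
{"api": "jog_arm", "payload": {
  "slide": [
    [0,0.0007,0],
    [0,0,0],
    [0,0,0],
    [0,0,0],
    [0,0,0],
    [0,0,0],
    [0,0,0]
  ],
  "turn": [
    [0,0,0],
    [0,0,0],
    [0,0,0],
    [0,0,0],
    [0,0,0],
    [0,0,0],
    [0,0,0]
  ]
}}

```text
t: 14.75
position: [597.6, -259.6, 36.8]
tcp_rot: [[-0.202, 0.979, 0.001], [0.979, 0.202, -0.001], [-0.001, 0.001, -1.0]]
ft_force: [-2.4, 0.3, 6.6]
finger_gap: 31.4
finger_force: 52.7
```

```bash
python3 -c "
from go import *
go(597.7,-259.2,.203,36.8)
s=state();F=s['tcp_rot'].T@s['ft_force'];print(F,s['tcp_rot'].T@s['torque'])"
```

```text
t 14.75 pos [ 597.6 -259.6   36.8] yawY 0.2031 tilt [ 0.0008 -0.0013] F [-2.4  0.3  6.6] gap 31.4
slide mm [0.4 0.1 0. ] turn z 0.0001
[ 0.81830346 -2.28654575 -6.57944239] [ 0.42210093  0.02342711 -0.02111674]
```

Emit:
{"api": "jog_arm", "payload": {
  "slide": [
    [0,0.001,0],
    [0,0,0],
    [0,0,0],
    [0,0,0],
    [0,0,0],
    [0,0,0],
    [0,0,0]
  ],
  "turn": [
    [0,0,0],
    [0,0,0],
    [0,0,0],
    [0,0,0],
    [0,0,0],
    [0,0,0],
    [0,0,0]
  ]
}}

```text
t: 15.62
position: [597.8, -259.5, 36.8]
tcp_rot: [[-0.201, 0.98, -0.001], [0.98, 0.201, -0.001], [-0.001, -0.001, -1.0]]
ft_force: [-7.9, -1.3, 9.7]
finger_gap: 31.3
finger_force: 52.7
```

Emit:
{"api": "jog_arm", "payload": {
  "slide": [
    [0,0.001,0],
    [0,0,0],
    [0,0,0],
    [0,0,0],
    [0,0,0],
    [0,0,0],
    [0,0,0]
  ],
  "turn": [
    [0,0,0],
    [0,0,0],
    [0,0,0],
    [0,0,0],
    [0,0,0],
    [0,0,0],
    [0,0,0]
  ]
}}

```text
t: 16.5
position: [598.0, -259.4, 36.9]
tcp_rot: [[-0.201, 0.98, -0.003], [0.98, 0.201, -0.001], [-0.0, -0.003, -1.0]]
ft_force: [-10.9, -0.6, 11.8]
finger_gap: 31.7
finger_force: 52.7
```

```bash
python3 -c "
from go import *
go(597.7,-259.2,.203,36.8)
s=state();F=s['tcp_rot'].T@s['ft_force'];print(F,s['tcp_rot'].T@s['torque'])"
```

```text
t 16.5 pos [ 598.  -259.4   36.9] yawY 0.2025 tilt [-0.0031 -0.0007] F [-10.9  -0.6  11.8] gap 31.7
slide mm [ 0.3 -0.2  0.1] turn z -0.0005
[  1.66109499 -10.8737812  -11.78946835] [1.44845321 0.20336418 0.28526719]
```

It is home against the fence (centre within 0.3 mm of the seat). The push tilts the tool by 3 mrad, so I'll add a small counter-turn and raise the forward force.

Emit:
{"api": "jog_arm", "payload": {
  "slide": [
    [0,0.0007,0],
    [0,0,0],
    [0,0,0],
    [0,0,0],
    [0,0,0],
    [0,0,0],
    [0,0,0]
  ],
  "turn": [
    [-0.005,0,0],
    [0,0,0],
    [0,0,0],
    [0,0,0],
    [0,0,0],
    [0,0,0],
    [0,0,0]
  ]
}}

```text
t: 17.38
position: [597.9, -259.4, 36.8]
tcp_rot: [[-0.201, 0.98, 0.0], [0.98, 0.201, 0.0], [0.0, 0.0, -1.0]]
ft_force: [-13.1, -0.9, 13.8]
finger_gap: 31.5
finger_force: 52.6
```

```bash
python3 -c "
from go import *
go(597.7,-259.2,.203,36.8)
s=state();F=s['tcp_rot'].T@s['ft_force'];print(F,s['tcp_rot'].T@s['torque'])"
```

```text
t 17.375 pos [ 597.9 -259.4   36.8] yawY 0.2024 tilt [0.0001 0.0005] F [-13.1  -0.9  13.8] gap 31.5
slide mm [ 0.2 -0.2  0. ] turn z -0.0006
[  1.80107681 -12.98456667 -13.83782635] [1.83549095 0.10218992 0.34343711]
```

Emit:
{"api": "jog_arm", "payload": {
  "slide": [
    [0.0002,0.0006,-0.0004],
    [0,0,0],
    [0,0,0],
    [0,0,0],
    [0,0,0],
    [0,0,0],
    [0,0,0],
    [0,0,0]
  ],
  "turn": [
    [-0.001,0,0],
    [0,0,0],
    [0,0,0],
    [0,0,0],
    [0,0,0],
    [0,0,0],
    [0,0,0],
    [0,0,0]
  ]
}}

```text
t: 18.38
position: [598.0, -259.3, 36.8]
tcp_rot: [[-0.201, 0.98, 0.0], [0.98, 0.201, 0.001], [0.001, 0.0, -1.0]]
ft_force: [-13.0, -3.0, 12.1]
finger_gap: 31.4
finger_force: 52.4
```

```bash
python3 - <<'E'
from go import *
go(597.7,-259.2,.203,36.8)
a=snapshot('side');cv2.imwrite('pics/s4.png',cv2.resize(a[180:300,220:380],(800,600))[:,:,::-1])
for i in range(3):
    snapshot('side');s=state();print(np.round(s['tcp_rot'].T@s['ft_force'],1),np.round(s['tcp_rot'][:2,2],4),s['t'])
E
```

```text
t 18.375 pos [ 598.  -259.3   36.8] yawY 0.2021 tilt [0.0002 0.0005] F [-13.   -3.   12.1] gap 31.4
slide mm [ 0.2 -0.3  0. ] turn z -0.0009
[  0.4 -13.4 -12.5] [0.0002 0.0006] 18.475
[  0.5 -14.5 -12.6] [0.0002 0.0005] 18.525
[  0.5 -14.4 -13.1] [0.0002 0.0005] 18.575
```

View pics/s4.png

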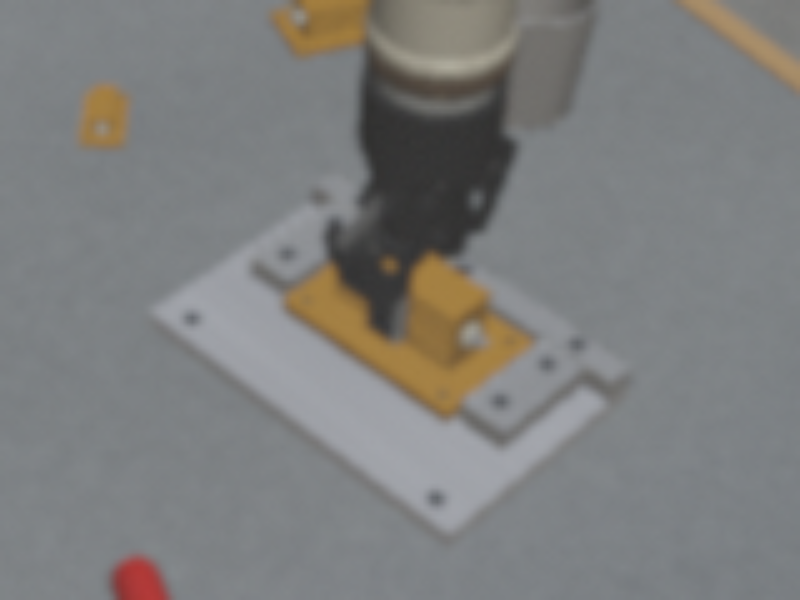

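The resistor sits in the pocket between the blocks, against the fence and flat. I'll make a small force trim.

Emit:
{"api": "jog_arm", "payload": {
  "slide": [
    [0,0.0002,-0.0004],
    [0,0,0],
    [0,0,0],
    [0,0,0],
    [0,0,0],
    [0,0,0],
    [0,0,0],
    [0,0,0]
  ],
  "turn": [
    [0,0,0],
    [0,0,0],
    [0,0,0],
    [0,0,0],
    [0,0,0],
    [0,0,0],
    [0,0,0],
    [0,0,0]
  ]
}}

```text
t: 19.58
position: [598.0, -259.3, 36.8]
tcp_rot: [[-0.201, 0.98, -0.0], [0.98, 0.201, 0.001], [0.001, 0.0, -1.0]]
ft_force: [-13.4, -4.4, 10.0]
finger_gap: 32.0
finger_force: 52.0
```

```bash
python3 - <<'E'
from go import *
for i in range(8):
    snapshot('side');s=state();print(np.round(s['tcp_rot'].T@s['ft_force'],1),np.round(s['tcp_rot'][:2,2],4),np.round(s['position'],1),s['t'])
E
```

```text
[ -0.  -13.2 -10.3] [-0.0001  0.0006] [ 598.  -259.3   36.8] 19.625
[  0.  -13.9 -10.5] [-0.0001  0.0006] [ 598.  -259.3   36.8] 19.675
[ -0.3 -13.4 -10.3] [-0.0001  0.0006] [ 598.  -259.3   36.8] 19.725
[ -0.5 -13.8 -10.7] [-0.0001  0.0006] [ 598.  -259.3   36.8] 19.775
[ -0.3 -13.8  -9.9] [-0.0001  0.0007] [ 598.  -259.2   36.8] 19.825
[ -0.3 -14.7  -9.1] [-0.0001  0.0006] [ 598.  -259.3   36.8] 19.875
[ -0.5 -13.5 -10.2] [-0.0001  0.0006] [ 598.  -259.3   36.8] 19.925
[  0.2 -13.8  -9.9] [-0.0001  0.0006] [ 598.  -259.3   36.9] 19.975
```

Emit:
{"api": "jog_arm", "payload": {
  "slide": [
    [0,0.0004,0],
    [0,0,0],
    [0,0,0],
    [0,0,0],
    [0,0,0],
    [0,0,0],
    [0,0,0],
    [0,0,0]
  ],
  "turn": [
    [-0.001,0,0],
    [0,0,0],
    [0,0,0],
    [0,0,0],
    [0,0,0],
    [0,0,0],
    [0,0,0],
    [0,0,0]
  ]
}}

```text
t: 20.98
position: [598.1, -259.3, 36.8]
tcp_rot: [[-0.201, 0.98, -0.0], [0.98, 0.201, 0.001], [0.001, 0.0, -1.0]]
ft_force: [-14.6, -3.7, 11.2]
finger_gap: 31.7
finger_force: 52.2
```

```bash
python3 - <<'E'
from go import *
f=[]
for i in range(8):
    snapshot('side');s=state();f.append(s['tcp_rot'].T@s['ft_force'])
f=np.mean(f,0);print(f,s['tcp_rot'][:2,2],s['position'],s['finger_force'])
if 13.5<-f[1]<16.5 and 8.5<-f[2]<11.8: print(sign_off())
E
```

```text
[ -0.67409224 -15.64734928 -11.50144047] [-5.65311079e-05  8.96243916e-04] [ 598.04067651 -259.23587925   36.81765014] 52.20249831676483
the job is handed in; nothing more can be done
None
```

I signed the job off with the largest resistor flat and square in the jig and the gripper still pushing it, at about 15.6 N forward against the fence and 11.5 N down on the plate; the judge's verdict was not shown.

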